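# Close the photometer and start its lid screw

## Task

The sample cells are loaded: press the photometer's lid fully shut, then take the black sleeve of the crank on the lid and turn the lid screw backward (counter-clockwise from above) until it drops into its thread. From there turn it forward (clockwise) by one turn, and finish with the sleeve still gripped in the fingers, holding the crank still with the screw started. Leave the cells and the other things on the bench where they are.

Things in the scene. Friction and masses are not known exactly. Their poses are not given: they have to be found in the camera images.
- photometer: Grey bench photometer, fixed to the bench. Origin: on the bench under the centre of its open sample compartment (200 x 200 mm, 100 mm high); x points away from the robot to the console behind it (170 deep, 250 wide, 120 mm high, green panel), y left, z up.
- lid (a joint): White hood lid (200 x 200 mm, 45 mm high) hinged at the compartment's far rim. Radians: 0 is shut, grows as the front edge rises. The hinge is stiff: the lid stays where it is left. Pressing 3 to 8 N down on the tab closes it; once shut it stays shut by its weight.
- lid_hinge (a point): Middle of the lid's hinge line, 100 mm behind the photometer's origin and 100 mm above the bench; the hinge runs along the photometer's y.
- lid_tab (a point): Centre of the top face of the blue tab at the lid's front edge (32 x 70 mm, 8 mm thick). When shut it lies 116 mm in front of the photometer's origin, 145 mm above the bench; it is 216 mm in front of the hinge line and 45 mm above the lid's lower edge. Press it from above.
- crank (a joint): Aluminium crank on the middle of the lid that turns the lid screw, always at one height. Radians, growing clockwise seen from above (forward); at 0 the arm points to the lid's front edge (photometer's -x). Turned backward the screw drops into its thread after 0.9 to 3.6 rad (where is not visible), and 0.1 to 0.4 rad later a shoulder stops it hard. Needs 1 to 3 N at the sleeve.
- crank_hub (a point): On the crank's axis, level with the middle of the sleeve. With the lid shut it is straight above the photometer's origin, 182 mm above the bench. If the crank is turned forward before the drop, the screw comes up against a shoulder and cannot enter.
- sleeve: Black upright grip sleeve at the crank's end, 16 mm across, 38 mm long, spinning freely on its pin, so the gripper may keep its yaw while it goes round. Origin at its centre, 50 mm from the crank's axis (182 mm above the bench with the lid shut); z up.
- spindle (a joint): How far the spring-loaded screw spindle has come down through the crank's hub, in metres. With the lid shut: 0.0015 to 0.0065 while its lug rides on the boss, a sudden fall to about 0.0088 at the thread drop, then 0.005 more per forward turn (0.0138 after one turn). 0.017 with the lid open.
- spindle_cap (a point): Top of the spindle's red cap (13 mm across) in the middle of the crank; it stands 7 mm above crank_hub at spindle 0 and sinks as the spindle comes down.
- cuvette0: Amber sample cell 12.5 x 12.5 x 45 mm, standing in the right-hand holder inside the compartment; origin under its centre.
- cuvette1: Clear sample cell 12.5 x 12.5 x 45 mm, standing in the left-hand holder inside the compartment; origin under its centre.
- flask_clear: Clear glass volumetric flask, 60 mm across, 145 mm high, on the bench; origin under its centre.
- flask_amber: Amber volumetric flask, 60 mm across, 145 mm high, on the bench; origin under its centre.
- wash_bottle: White wash bottle, 64 mm across, 140 mm high, on the bench; origin under its centre.
- cell_rack: Black cell rack, 120 x 90 x 30 mm, on the bench; origin under its centre.
- marker: Black and white marker pen, 135 mm long, lying on the bench; origin under its barrel.

How it is judged (in metres and radians):
On the way, in this order (a step that is already met when the one before it is completed fails the run):
1. the lid is fully shut (value of joint lid below 0.02 rad), for 0.2 s.
2. turned backward, the screw has dropped into its thread, the lid still shut (value of joint lid below 0.02 rad and value of joint spindle between 0.0076 and 0.0105 m), for 0.1 s.
At the end, for the whole second after the job is handed in: The lid is shut (within 0.02 rad), the spindle is started by one turn (12.7 to 14.9 mm down, that is one turn past the drop within about a fifth of a turn), the crank is still, and the fingers still grip the sleeve (over 1 N, TCP within 35 mm of the sleeve's centre) (value of joint lid below 0.02 rad and value of joint spindle between 0.0127 and 0.0149 m and velocity of joint crank between -0.1 and 0.1 rad/s and contact force between the fingers and sleeve above 1 N and distance between the grasp point and sleeve below 0.035 m); the arm keeps its last pose, push and grip.
It fails at once if a thing on the bench is shoved more than 30 mm or knocked over (distance of any of flask_clear, flask_amber, wash_bottle, cell_rack, marker from where it was at the start of the episode above 0.03 m or angle between any of flask_clear, flask_amber, wash_bottle's own z axis and vertical above 0.5 rad).
It fails at once if a sample cell leaves its holder (distance of any of cuvette0, cuvette1 from where it was at the start of the episode above 0.015 m).
It also fails if it takes over 67 s, if anything falls off the work surface, if the arm or the gripper's body presses on something with over 40 N, if the wrist force passes 120 N, or if a joint passes its speed limit or range.

## Robot

A 7-joint arm with a two-finger parallel gripper is mounted at the origin on the work surface. World frame = base frame: x ahead of the robot, y to its left, z up, the work surface at z = 0. Lengths are in mm, angles in rad, forces in N, time in s.
With the tool pointing down it reaches from about 400 to 875 mm from the base axis. Payload 19.3 kg.
Tool frame: the origin (TCP) lies between the finger pads, 19 mm behind the fingertips; this is the grasp point; z points along the fingers, y is the line along which they close (so a half turn about z gives the same grasp; the last joint's range is limited). The gripper opens to 85 mm and grips with 20 to 120 N. Pads are 22 mm wide; open, the fingers measure 114 mm over their backs; the gripper's body (76 mm by 85 mm) begins 54 mm behind the grasp point. The pads swing forward as they close: fully open they stand 13 mm farther back than shut.
Start: joints at [-1.355, 0.521, -0.036, 1.599, 0.021, 1.021, -0.113], TCP at [176.222, 599.634, 249.991] pointing down, gripper open.
Joint ranges: [-2.91, 2.91], [-0.3, 2.13], [-1.5, 1.42], [0.17, 2.43], [-1.26, 4.41], [0.16, 1.93], [-2.52, 2.52]. Speed limits (rad/s): [1.89, 1.89, 2.39, 2.39, 3.01, 3.01, 3.01].

## Interface

Orientations are given as a 3x3 rotation matrix whose columns are the frame's x, y, z axes.
In Python, from workcell import movep, movel, goto_joints, open_gripper, clamp, wait, inverse_kinematics, read_state, camera, PlanningError, finish_job gives the robot as it stands. Calls block until the motion is done:
- movep(position, orientation): joint-space move of the TCP to a pose.
- movel(position, frame=None, max_speed=150, guard=None): straight line of the TCP; frame=None keeps the orientation; max_speed is the mean speed in mm/s. With guard (N) it stops when the force on the tool has changed by that much, and returns True; else False.
- goto_joints(angles): joint-space move.
- open_gripper() and clamp(): open the fingers fully, or close them until they stop; the grip force is fixed at half the most.
- wait(seconds).
- inverse_kinematics(position, orientation): joint angles nearest the present ones, or None.
- read_state(): the state.
- camera(name): name is "scene" or "top" or "wrist"; returns a dict with "image" (420x560x3 uint8, blue, green, red), "range_z" (420x560 float32, mm along the optical axis (not along the pixel's ray), 0 where there is no reading), "fx", "fy", "cx", "cy" (pixels), "cam_to_world" (4x4, takes a point from camera to world coordinates). Camera axes: x right, y up, looking along -z (the intrinsics and any distortion apply to the point x, -y, -z); pixel columns grow to the right and rows downward; lengths in mm; the calibration is good to about 2 mm. A picture is of the moment at which its call begins.
A pose or a line that the arm cannot do raises PlanningError and nothing moves.
- finish_job(): hands the job in; it is judged then, once.
The state is a dict: "time": time; "qpos": joint angles; "qvel": joint speeds; "joint_efforts": joint torques, N m; "eef_pos": TCP position; "tool_rot": TCP orientation; "ft_force": force on the tool from outside, world axes, zero at the start; "torque": the same for the moment, N m; "finger_gap": finger opening in mm; "gripper_force": force on a finger pad.
Only numpy, scipy, OpenCV 4.12 (cv2) and the standard library are available. Lean on these libraries where they do the work, as an engineer would, in place of code of your own. Each camera call takes 0.05 s, during which the arm holds its last target. There are 200 camera calls.

## Working session

There is one attempt and no reset: what is moved stays moved. The work goes in short steps, each a Python script; the robot and the scene stay as the last script left them, time stands still between calls to the robot, and variables do not carry over. Pictures are saved under pics/ and viewed, at most 10 in all, crops included, and the job is handed in when it is done.

```bash
mkdir -p pics; ls; python3 - <<'E'
from workcell import *
import cv2,numpy as np
a=camera("scene");b=camera("top")
for n,c in(("scene",a),("top",b)):
    print(n,c["fx"],c["fy"],c["cx"],c["cy"],np.round(c["cam_to_world"],3).tolist(),[k for k in c], (c["range_z"]>0).mean())
    cv2.imwrite(f"pics/{n}0.png",c["image"])
s=read_state();print(s["time"],s["ft_force"],s["finger_gap"],s["tool_rot"])
E
```

```text
pics
scene 521.1225195234117 521.1225195234117 286.78928195202747 213.59290736359986 [[0.405, -0.789, 0.462, 1153.568], [0.914, 0.343, -0.216, -285.666], [0.012, 0.51, 0.86, 1288.585], [0.0, 0.0, 0.0, 1.0]] ['image', 'range_z', 'fx', 'fy', 'cx', 'cy', 'cam_to_world'] 0.9959183673469387
top 405.677834563602 405.677834563602 277.66417061144836 207.63690424973484 [[0.026, 0.992, -0.123, 375.561], [-1.0, 0.025, -0.003, -7.649], [0.0, 0.123, 0.992, 1340.365], [0.0, 0.0, 0.0, 1.0]] ['image', 'range_z', 'fx', 'fy', 'cx', 'cy', 'cam_to_world'] 0.9961352040816327
0.1 [ 1.89264576 -0.0705759  -0.22554039] 85.4550242058226 [[-9.59432426e-01  2.81938561e-01 -2.59351476e-04]
 [ 2.81938679e-01  9.59431962e-01 -9.44612084e-04]
 [-1.74924763e-05 -9.79412676e-04 -9.99999520e-01]]
```

View pics/scene0.png

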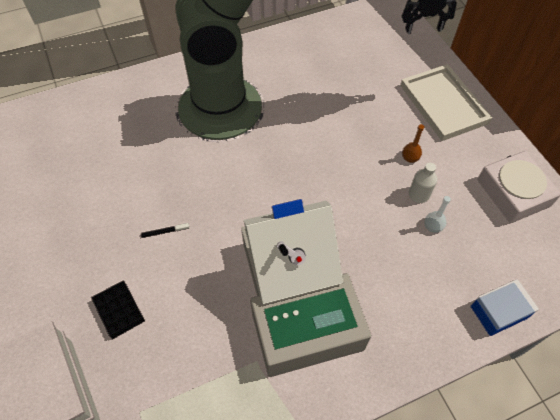

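View pics/top0.png

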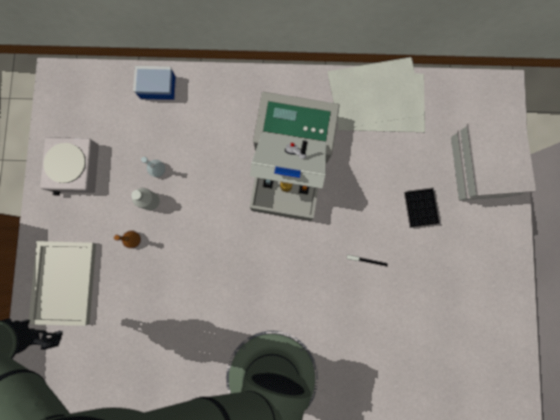

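The scene view shows the lid raised, with the tab at (288,209), the red cap at (298,259), the sleeve at (283,249) and the green console panel at (310,320). The top view shows the same things: tab at (288,171), open compartment near (285,195). The flasks and bottle are well off to the robot's left, and the marker and rack are to the right.

```bash
cat > h.py <<'E'
from workcell import *
import cv2,numpy as np
def cloud(c):
    v,u=np.mgrid[0:420,0:560]; z=c["range_z"]
    p=np.stack([(u-c["cx"])/c["fx"]*z,-(v-c["cy"])/c["fy"]*z,-z],-1)
    T=np.array(c["cam_to_world"]); P=p@T[:3,:3].T+T[:3,3]; P[z<=0]=np.nan
    return P
def hsv(c): return cv2.cvtColor(c["image"],cv2.COLOR_BGR2HSV)
E
python3 - <<'E'
from h import *
for n in("scene","top"):
    c=camera(n);P=cloud(c);H=hsv(c);I=c["image"].astype(int)
    near=(P[...,0]>400)&(P[...,0]<1000)&(np.abs(P[...,1])<220)&(P[...,2]>60)
    def rep(name,m):
        m=cv2.morphologyEx(m.astype(np.uint8),cv2.MORPH_OPEN,np.ones((2,2)))
        k,l,s,ce=cv2.connectedComponentsWithStats(m)
        if k<2: print(n,name,"none");return
        i=1+s[1:,4].argmax(); Q=P[l==i]; 
        r=cv2.minAreaRect(Q[:,:2].astype(np.float32))
        print(n,name,s[i,4],np.round(ce[i],1),"med",np.round(np.nanmedian(Q,0),1),"rect",np.round(r[0],1),np.round(r[1],1),round(r[2],2),"z",np.round(np.nanpercentile(Q[:,2],[2,98]),1))
    rep("green",near&(abs(H[...,0].astype(int)-75)<20)&(H[...,1]>100))
    rep("blue",near&(abs(H[...,0].astype(int)-115)<12)&(H[...,1]>150))
    rep("red",near&((H[...,0]<8)|(H[...,0]>172))&(H[...,1]>120))
    rep("black",near&(H[...,2]<50)&(P[...,2]>150))
    rep("console",near&(abs(P[...,2]-120)<5)&(P[...,0]>500))
    rep("rim",near&(abs(P[...,2]-100)<4))
E
```

```text
scene green 2859 [308.9 319.3] med [804.7 -65.6 117.6] rect [809.3 -55.9] [196.4  96. ] 80.4 z [112.8 122.5]
scene blue 377 [288.6 209.6] med [607.9 -26.8 287.8] rect [540.6  36.4] [ 56.6 234.4] 46.27 z [275.  299.5]
scene red 25 [299.8 259.8] med [701.2 -40.3 219.5] rect [701.4 -38.7] [11.9  6.8] 85.62 z [206.1 226.2]
scene black 63 [284.2 250.7] med [688.6 -73.  267.9] rect [685.4 -70.6] [19.1 24.5] 73.53 z [206.7 274.9]
scene console 3117 [310.1 319.1] med [808.5 -58.3 117.9] rect [806.  -55.6] [203.2  99.4] 81.92 z [112.8 122.8]
scene rim 37 [244.5 232.4] med [ 523.5 -113.    98.9] rect [ 555.1 -120.8] [  8.5 100.9] 75.31 z [ 79.8 250.9]
top green 1375 [298.5 122.6] med [793.9 -67.2 117.7] rect [808.2 -61.2] [185.2  90.9] 74.94 z [112.8 122.8]
top blue 147 [288.5 172.9] med [597.3 -32.  297.3] rect [598.3 -30.7] [64.9 17.7] 81.63 z [264.5 303. ]
top red 8 [292.9 145.1] med [693.7 -43.2 222.6] rect [693.2 -43.5] [4.6 6.2] 3.7 z [214.3 227.7]
top black 42 [304.6 148.3] med [674.3 -74.  261.9] rect [689.8 -77.5] [10.1 57.3] 76.9 z [176.7 275. ]
top console 1705 [296.8 121.7] med [797.8 -54.7 117.8] rect [787.1 -57.3] [205.2 118.5] 70.79 z [112.3 123.5]
top rim 101 [254.9 196.8] med [560.2  69.7  98.2] rect [567.5  69.9] [98.9 37. ] 13.91 z [ 55.6 103.8]
```

```bash
cat >> h.py <<'E'
def ray(c,uv,z):
    uv=np.atleast_2d(np.asarray(uv,float)); T=np.array(c["cam_to_world"])
    d=np.stack([(uv[:,0]-c["cx"])/c["fx"],-(uv[:,1]-c["cy"])/c["fy"],-np.ones(len(uv))],-1)@T[:3,:3].T
    return T[:3,3]+d*((z-T[2,3])/d[:,2])[:,None]
def rays(c,uv):
    T=np.array(c["cam_to_world"]); a=ray(c,uv,0)[0]; d=a-T[:3,3]; return T[:3,3],d/np.linalg.norm(d)
def tri(l):
    A=0;b=0
    for o,d in l: M=np.eye(3)-np.outer(d,d);A=A+M;b=b+M@o
    return np.linalg.solve(A,b)
def blob(m):
    k,l,s,ce=cv2.connectedComponentsWithStats(m.astype(np.uint8)); i=1+s[1:,4].argmax(); return l==i,ce[i]
E
python3 - <<'E'
from h import *
L=[];K=[]
for n in("scene","top"):
    c=camera(n);P=cloud(c);H=hsv(c);h=H[...,0].astype(int)
    near=(P[...,0]>400)&(P[...,0]<1000)&(np.abs(P[...,1])<220)&(P[...,2]>60)
    g,_=blob(near&(abs(h-75)<20)&(H[...,1]>100))
    v,u=np.nonzero(g); r=cv2.minAreaRect(ray(c,np.c_[u,v],120)[:,:2].astype(np.float32)); print(n,"panel",r)
    b,cb=blob(near&(abs(h-115)<12)&(H[...,1]>150)); L.append(rays(c,cb))
    # console outline top corners: edge of body by bright-ness above bench
    r,cr=blob(near&((h<8)|(h>172))&(H[...,1]>120)); K.append(rays(c,cr))
    cv2.imwrite(f"pics/{n}_c.png",cv2.resize(c["image"][80:380,180:420] if n=="scene" else c["image"][80:230,230:360],None,fx=2.5 if n=="scene" else 4,fy=2 if n=="scene" else 4,interpolation=cv2.INTER_CUBIC))
print(tri(L),tri(K))
E
```

```text
scene panel ((804.8031005859375, -57.25994110107422), (197.13002014160156, 97.2886734008789), 81.8706283569336)
top panel ((800.3766479492188, -56.033203125), (191.59518432617188, 92.193115234375), 81.83462524414062)
[602.61306579 -27.66628688 284.48613884] [697.63534702 -40.69682101 217.11072238]
```

View pics/top_c.png

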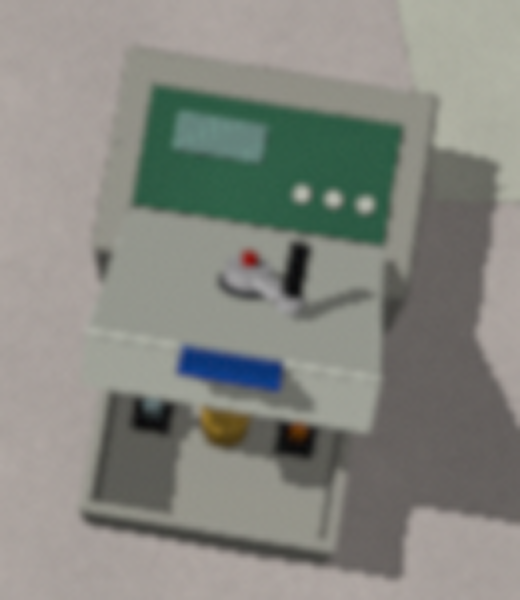

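The top crop shows the front rim corners at crop (82,515) and (335,550), and the console's rear corners at (130,45) and (438,95). The crank arm points toward the lid's right side. I'll cast rays through those corners.

```bash
python3 - <<'E'
from h import *
c=camera("top")
f=lambda x,y:(x/4+230-.375,y/4+80-.375)
F=ray(c,[f(84,513),f(337,549)],100)[:,:2];B=ray(c,[f(130,45),f(438,95)],120)[:,:2]
yaw=np.radians(-8.15);ex=np.array([np.cos(yaw),np.sin(yaw)]);
for Q,o in((F,-100),(B,270)): print(Q,np.linalg.norm(Q[1]-Q[0]),"origin",Q.mean(0)-o*ex)
P=np.array([802.6,-56.6]);print(P-185*ex)
E
```

```text
[[ 526.35052693   79.02979791]
 [ 503.49801341 -116.1691245 ]] 196.53207545602515 origin [613.9143023  -32.74617697]
[[ 895.19803504   54.03590556]
 [ 860.5443013  -188.21896354]] 244.7208672488059 origin [610.59808143 -28.81494205]
[619.46844057 -30.37344969]
```

```bash
cat >> h.py <<'E'
yaw=np.radians(-8.15); ex=np.array([np.cos(yaw),np.sin(yaw),0]); ey=np.array([-np.sin(yaw),np.cos(yaw),0]); ez=np.array([0,0,1.])
O=np.array([612.,-31,0])
# tool down; R1: fingers close along photometer y ; R2: along photometer x
R1=np.c_[-ex,ey,-ez]
R2=np.c_[ey,ex,-ez]
def tab(t): 
    h=O+100*ex+100*ez
    return h-ex*(216*np.cos(t)-45*np.sin(t))+ez*(216*np.sin(t)+45*np.cos(t))
def st(): s=read_state(); return round(s["time"],2),np.round(s["eef_pos"],1),np.round(s["ft_force"],1),round(s["finger_gap"],1)
E
python3 - <<'E'
from h import *
for R in(R1,R2,np.c_[-ey,-ex,-ez]):
    print([None if (q:=inverse_kinematics(list(p),R)) is None else np.round(q,2).tolist() for p in (tab(.84)+60*ez,tab(0)+19*ez,O+[50,0,190],O+[0,-50,190],O+[0,50,190],O+[-50,0,190])])
clamp()
p=tab(.84); print(p)
movep(list(p+[0,0,70]),R1); print(st())
E
```

```text
[[-0.39, 0.43, 0.49, 1.55, -0.21, 1.21, 1.57], [-0.27, 0.46, 0.24, 2.02, -0.16, 0.68, 1.5], [-0.18, 0.66, 0.22, 1.56, -0.17, 0.95, 1.52], [-0.19, 0.6, 0.33, 1.69, -0.24, 0.89, 1.67], [-0.26, 0.58, 0.19, 1.7, -0.14, 0.88, 1.42], [-0.25, 0.51, 0.28, 1.84, -0.19, 0.82, 1.55]]
[[-0.5, 0.47, 0.68, 1.56, -0.31, 1.22, 0.09], [-0.46, 0.49, 0.49, 2.03, -0.36, 0.7, 0.12], [-0.38, 0.72, 0.56, 1.57, -0.43, 0.98, 0.16], [-0.33, 0.65, 0.57, 1.7, -0.42, 0.92, 0.26], [-0.5, 0.64, 0.56, 1.71, -0.41, 0.91, 0.09], [-0.43, 0.56, 0.55, 1.85, -0.38, 0.84, 0.16]]
[[0.71, 0.67, -1.27, 1.49, 0.65, 1.45, 2.42], [0.78, 0.79, -1.27, 1.97, 0.87, 1.09, 2.11], [0.64, 0.98, -1.28, 1.51, 0.95, 1.37, 2.29], [-0.63, 0.97, 1.22, 1.71, -0.98, 1.2, -2.42], [0.62, 0.91, -1.28, 1.65, 0.91, 1.29, 2.16], [0.75, 0.84, -1.28, 1.78, 0.86, 1.21, 2.21]]
[601.44466319 -29.4883541  290.87874108]
(3.83, array([601.5, -28.6, 360.7]), array([-0.3,  0.5,  0.3]), 0.0)
```

```bash
python3 - <<'E'
from h import *
p=tab(.84)
print(movel(list(p+[0,0,5]),max_speed=60,guard=3),st())
for t in np.arange(.80,.05,-.13).tolist()+[.02]:
    g=movel(list(tab(t)+19*ez),max_speed=60,guard=25); print(round(t,2),g,st())
    if g: break
c=camera("scene");cv2.imwrite("pics/s1.png",cv2.resize(c["image"][150:350,180:420],None,fx=3,fy=3))
E
```

```text
True (4.53, array([600.2, -29.3, 319.1]), array([-4.2,  0. ,  6.9]), -0.0)
0.8 False (4.96, array([593.9, -28.4, 304.9]), array([ 0.7, -0.3,  1.1]), 0.2)
0.67 False (5.58, array([571.1, -25.1, 288.5]), array([0.2, 0.9, 0.1]), -0.2)
0.54 False (6.21, array([550.4, -22.1, 268.7]), array([-0.1, -0.2,  0. ]), 0.1)
0.41 False (6.83, array([532.6, -19.6, 246.4]), array([0.1, 0.9, 1. ]), -0.3)
0.28 False (7.46, array([517.8, -17.5, 221.9]), array([ 0.1, -0.3, -0.4]), 0.1)
0.15 False (8.08, array([506.2, -15.9, 195.7]), array([-1. ,  1. ,  0.1]), 0.0)
0.02 False (8.71, array([498. , -14.7, 168.2]), array([ 0. , -0.4,  0.1]), 0.3)
```

View pics/s1.png

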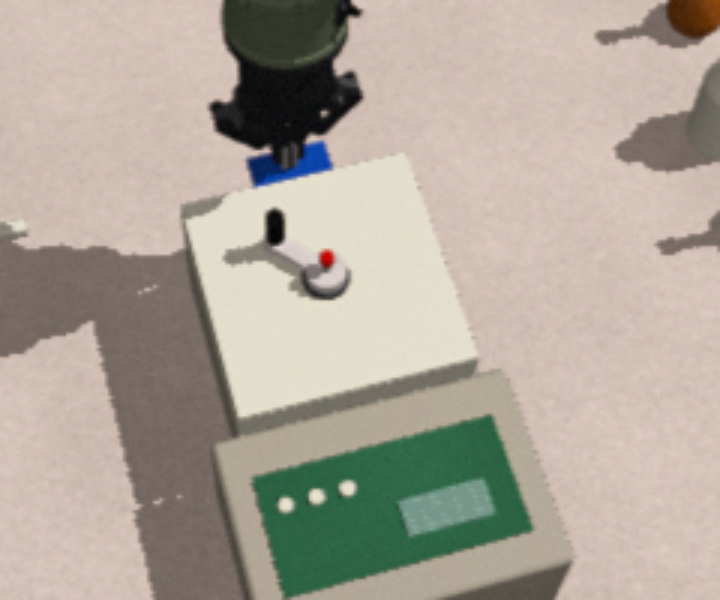

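The lid is down with the fingertips on the blue tab at crop (290,160). The crank points front-right: cap at (327,258), sleeve top at (275,213). Next I press the lid home, retreat, and measure the cap and sleeve.

```bash
python3 - <<'E'
from h import *
p=tab(0)+19*ez
g=movel(list(p-8*ez),max_speed=25,guard=15);print(g,st());wait(.3);print(st())
s=np.array(read_state()["eef_pos"])
movel(list(s+[0,0,60]));
L={"red":[],"blk":[]}
movep(list(O+[-70,-30,330]),R2);print(st())
w=camera("wrist");P=cloud(w);print(w["cam_to_world"]);cv2.imwrite("pics/w2.png",w["image"])
np.save("w2.npy",P)
E
```

```text
True (9.09, array([497.9, -14.6, 163.7]), array([-4.1,  1.2, 16.7]), -0.0)
(9.39, array([497.9, -14.6, 163.6]), array([-4.6,  0. , 20.2]), 0.3)
(11.19, array([541.8, -60.9, 329.2]), array([-0. , -0.4, -0.4]), -0.2)
[[ 9.90069040e-01  1.35115735e-01  3.88205374e-02  5.51871751e+02]
 [-1.40581306e-01  9.52428899e-01  2.70399869e-01  8.48385414e+00]
 [-4.38524541e-04 -2.73171981e-01  9.61965112e-01  4.53854092e+02]
 [ 0.00000000e+00  0.00000000e+00  0.00000000e+00  1.00000000e+00]]
```

View pics/w2.png

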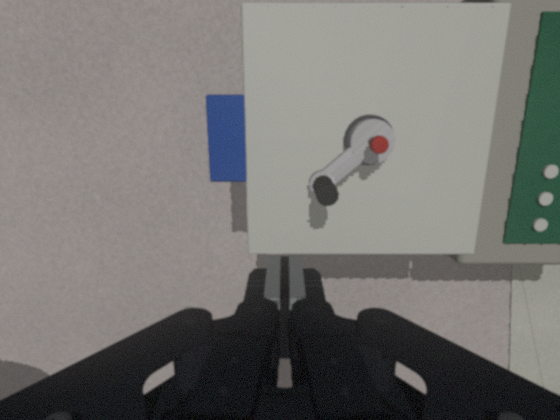

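The wrist view shows the shut lid, with the red cap at (379,145) and the sleeve with its top near (324,187). The crank points front-right. The press stopped at tip height 144.7 mm, which matches a shut lid.

```bash
python3 - <<'E'
from h import *
A=[];S=[]
for n in("wrist","scene","top"):
    c=camera(n);P=cloud(c);H=hsv(c);h=H[...,0].astype(int)
    near=(np.hypot(P[...,0]-O[0],P[...,1]-O[1])<75)&(P[...,2]>140)&(P[...,2]<225)
    if n=="wrist": near[240:]=False
    r,cr=blob(near&((h<8)|(h>172))&(H[...,1]>120)); A.append(rays(c,cr)); print(n,"cap",cr,r.sum(),ray(c,cr,185)[0])
    near=(np.hypot(P[...,0]-O[0],P[...,1]-O[1])<75)&(P[...,2]>168)&(P[...,2]<215)
    if n=="wrist": near[240:]=False
    b,cb=blob(near&(H[...,2]<75)); S.append(rays(c,cb)); print(n,"slv",cb,b.sum(),ray(c,cb,188)[0],np.round(np.nanmedian(P[b],0),1))
    if n=="wrist":
        w,_=blob((P[...,2]>135)&(P[...,2]<155)&(np.arange(420)[:,None]<270)&(h>=0)&~((abs(h-115)<12)&(H[...,1]>150)))
        v,u=np.nonzero(w); rr=cv2.minAreaRect(ray(c,np.c_[u,v],145)[:,:2].astype(np.float32));print("lid",rr)
print("cap",tri(A),tri(A[:1]+A[1:2]),"slv",tri(S),tri(S[:2]))
E
```

```text
wrist cap [379.09313725 144.26960784] 204 [614.21838339 -28.93710475 185.        ]
wrist slv [324.85252525 190.54747475] 495 [572.2776782  -56.14433079 188.        ] [571.5 -53.3 201.1]
lid ((599.8729858398438, -26.674407958984375), (198.79039001464844, 229.20480346679688), 81.85304260253906)
scene cap [288.31818182 235.36363636] 22 [617.4798326  -30.38415412 185.        ]
scene slv [270.96226415 225.20754717] 53 [576.65026729 -58.29465246 188.        ] [579.1 -59.3 193. ]Traceback (most recent call last):
  File "<stdin>", line 7, in <module>
  File "h.py", line 20, in blob
    k,l,s,ce=cv2.connectedComponentsWithStats(m.astype(np.uint8)); i=1+s[1:,4].argmax(); return l==i,ce[i]
                                                                       ~~~~~~~~~~~~~~^^
ValueError: attempt to get argmax of an empty sequence
```

```bash
cat >> h.py <<'E'
HUB=np.array([615.,-29.,0])
ctr=lambda: np.load("ctr.npy")          # [cx,cy,z] of TCP circle
u=lambda f: np.array([np.cos(f),np.sin(f),0])
def step(f,speed=40,guard=10):
    g=movel(list(ctr()+50*u(f)),max_speed=speed,guard=guard)
    s=read_state();F=np.array(s["ft_force"]);p=np.array(s["eef_pos"])
    t=np.array([-np.sin(f),np.cos(f),0]); d=p-ctr()
    print(round(f,2),g,"t",round(s["time"],2),"ang",round(np.arctan2(d[1],d[0])%(2*np.pi),3),"Ftan %.1f Frad %.1f Fz %.1f"%(F@t,F@u(f),F[2]),"gap",round(s["finger_gap"],1))
    return g,F@t
E
python3 - <<'E'
from h import *
S=np.array([573.5,-56.5,190.])
open_gripper(); movel(list(S+[0,0,60]),frame=R2); print(st())
print(movel(list(S),max_speed=80,guard=8),st())
clamp(); print(st())
p=np.array(read_state()["eef_pos"]); f0=np.arctan2(p[1]-HUB[1],p[0]-HUB[0])
c=p-50*u(f0); np.save("ctr.npy",c); print(c,f0%(2*np.pi),np.linalg.norm((p-HUB)[:2]))
f0%=2*np.pi
for k in(1,2,3): step(f0+.2*k,guard=15)
c=camera("scene");cv2.imwrite("pics/s3.png",cv2.resize(c["image"][150:350,180:420],None,fx=3,fy=3))
E
```

```text
(12.9, array([573.5, -56.9, 250.6]), array([-0.5, -0.1,  0.1]), 85.2)
False (13.8, array([573.7, -56.7, 190.3]), array([0.1, 0.6, 0.3]), 85.5)
(14.45, array([573.5, -56.6, 190.2]), array([-2.5, -0.1,  5.1]), 14.0)
[615.09911347 -28.93406217 190.17673186] 3.72863200404045 49.880956823030694
3.93 False t 14.85 ang 3.933 Ftan 0.3 Frad -0.5 Fz 2.2 gap 14.4
4.13 False t 15.25 ang 4.133 Ftan 1.3 Frad -5.0 Fz 2.5 gap 14.3
4.33 False t 15.65 ang 4.34 Ftan 0.2 Frad -5.4 Fz 3.2 gap 14.6
```

View pics/s3.png

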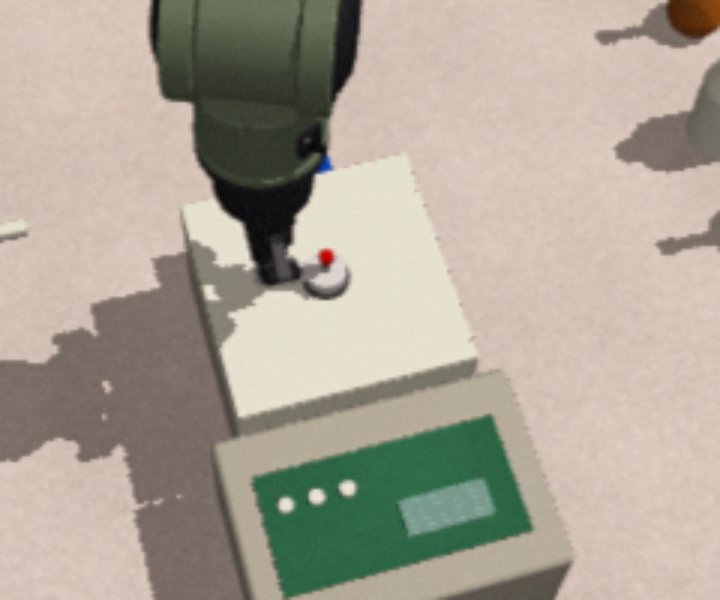

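The sleeve is gripped at crop (280,268) and the crank has turned, with the cap still visible at (327,257). Next I go on backward until the shoulder stops it.

```bash
python3 - <<'E'
from h import *
f=4.33
def cap():
    o=[]
    for n in("wrist","scene"):
        c=camera(n);P=cloud(c);H=hsv(c);h=H[...,0].astype(int)
        m=(np.hypot(P[...,0]-O[0],P[...,1]-O[1])<40)&((h<8)|(h>172))&(H[...,1]>120)&(H[...,2]>60)
        if m.sum()<10: o.append(None);continue
        b,cb=blob(m);o+= [int(m.sum()),np.round(cb,1).tolist(),round(float(np.nanmedian(P[b][:,2])),1)]
    return o
while f<7.95:
    f+=.15
    g,ft=step(f,guard=12)
    print("   ",cap())
    if g or abs(ft)>9: break
E
```

```text
4.48 False t 16.04 ang 4.491 Ftan 1.1 Frad -6.8 Fz 3.5 gap 14.1
    [947, [292.9, 165.8], 187.2, 19, [288.5, 235.4], 186.3]
4.63 False t 16.48 ang 4.642 Ftan 2.1 Frad -6.1 Fz 3.8 gap 14.4
    [952, [271.7, 166.1], 187.1, 21, [288.5, 235.1], 184.0]
4.78 False t 16.91 ang 4.791 Ftan 1.2 Frad -7.6 Fz 4.4 gap 14.0
    [941, [251.0, 169.2], 187.2, 21, [288.3, 235.2], 185.9]
4.93 False t 17.34 ang 4.941 Ftan 1.7 Frad -8.1 Fz 6.4 gap 14.1
    [844, [233.7, 171.7], 179.9, 21, [288.4, 236.6], 177.7]
5.08 False t 17.77 ang 5.091 Ftan 1.5 Frad -9.6 Fz 5.9 gap 14.1
    [849, [216.1, 180.4], 180.0, 22, [288.3, 236.5], 178.8]
5.23 False t 18.21 ang 5.24 Ftan 0.9 Frad -9.3 Fz 7.7 gap 14.1
    [832, [200.4, 191.0], 180.0, 11, [289.1, 237.3], 180.0]
5.38 False t 18.64 ang 5.385 Ftan -0.3 Frad -9.4 Fz 7.9 gap 14.4
    [823, [187.1, 203.3], 180.1, None]
5.53 False t 19.07 ang 5.521 Ftan -3.6 Frad -11.2 Fz 9.2 gap 14.2
    [815, [176.8, 216.3], 180.0, None]
5.68 False t 19.51 ang 5.645 Ftan -8.5 Frad -11.9 Fz 11.8 gap 14.3
    [805, [169.4, 229.0], 179.9, None]
5.83 False t 19.94 ang 5.766 Ftan -13.5 Frad -12.8 Fz 10.7 gap 14.3
    [806, [164.0, 242.0], 179.9, None]
```

The drop shows clearly: cap height went from 187.2 to 180.0 between angles 4.79 and 4.94, and the shoulder then stopped the crank. Forward one turn from about 4.87 puts the target near −1.41, with the cap at about 175.2.

```bash
python3 - <<'E'
from h import *
def cap():
    c=camera("wrist");P=cloud(c);H=hsv(c);h=H[...,0].astype(int)
    m=(np.hypot(P[...,0]-O[0],P[...,1]-O[1])<40)&((h<8)|(h>172))&(H[...,1]>120)&(H[...,2]>60)
    return (int(m.sum()),round(float(np.nanmedian(P[m][:,2])),1)) if m.sum()>30 else None
f=5.75
while f>-1.40:
    f=max(f-.22,-1.41)
    g,ft=step(f,speed=35,guard=15)
    print("   ",cap())
    if g or abs(ft)>15: break
E
```

```text
5.53 False t 20.62 ang 5.51 Ftan -5.7 Frad -11.3 Fz 9.4 gap 14.2
    (820, 180.0)
5.31 False t 21.13 ang 5.31 Ftan -0.5 Frad -9.7 Fz 8.3 gap 14.4
    (837, 180.1)
5.09 False t 21.65 ang 5.09 Ftan -1.3 Frad -9.8 Fz 6.6 gap 14.0
    (843, 180.1)
4.87 False t 22.17 ang 4.872 Ftan -0.8 Frad -7.6 Fz 5.5 gap 14.1
    (855, 179.8)
4.65 False t 22.68 ang 4.652 Ftan -1.1 Frad -6.2 Fz 5.0 gap 14.3
    (841, 179.8)
4.43 False t 23.2 ang 4.433 Ftan -1.6 Frad -6.0 Fz 4.0 gap 14.3
    (847, 179.5)
4.21 False t 23.72 ang 4.204 Ftan -2.7 Frad -5.9 Fz 3.1 gap 14.2
    (840, 179.4)
3.99 False t 24.23 ang 3.984 Ftan 0.0 Frad -5.0 Fz 1.5 gap 14.2
    (832, 179.1)
3.77 False t 24.75 ang 3.765 Ftan -2.1 Frad -3.2 Fz 3.7 gap 13.9
    (824, 179.0)
3.55 False t 25.27 ang 3.54 Ftan -1.6 Frad 0.6 Fz 4.6 gap 14.1
    (808, 178.7)
3.33 False t 25.78 ang 3.315 Ftan -1.6 Frad 4.8 Fz 7.7 gap 14.2
    (801, 178.5)
3.11 False t 26.3 ang 3.095 Ftan -0.4 Frad 4.7 Fz 7.9 gap 14.0
    (799, 178.3)
2.89 False t 26.82 ang 2.874 Ftan 0.0 Frad 5.0 Fz 9.4 gap 14.3
    (760, 178.0)
2.67 False t 27.33 ang 2.653 Ftan -1.1 Frad 6
[... 832 characters left out ...]
 Frad 1.3 Fz 5.0 gap 14.7
    (136, 171.3)
0.03 False t 33.53 ang 0.013 Ftan -1.7 Frad -0.1 Fz 6.5 gap 14.0
    (734, 175.7)
-0.19 False t 34.05 ang 6.076 Ftan -0.4 Frad -2.2 Fz 6.1 gap 14.2
    (744, 175.7)
-0.41 False t 34.57 ang 5.856 Ftan -0.5 Frad -3.7 Fz 8.2 gap 14.0
    (747, 175.5)
-0.63 False t 35.08 ang 5.638 Ftan -0.9 Frad -4.9 Fz 9.5 gap 14.5
    (762, 175.3)
-0.85 False t 35.6 ang 5.42 Ftan -0.2 Frad -5.5 Fz 8.3 gap 14.3
    (770, 175.2)
-1.07 False t 36.12 ang 5.2 Ftan -1.4 Frad -5.2 Fz 9.0 gap 13.8
    (790, 175.1)
-1.29 False t 36.63 ang 4.98 Ftan -0.9 Frad -4.4 Fz 8.4 gap 14.0
    (783, 174.9)
-1.41 False t 37.01 ang 4.858 Ftan -2.4 Frad -5.8 Fz 8.0 gap 14.3
    (794, 175.0)
```

The cap has sunk exactly 5.0 mm since the drop, which is one turn. Forces are small and the grip holds at a 14 mm gap. I'll let it settle and hand in.

```bash
python3 - <<'E'
from h import *
wait(.5);print(st(),read_state()["gripper_force"])
print(finish_job())
E
```

```text
(37.56, array([622.3, -77.6, 190. ]), array([-2.5,  5.4,  8.4]), 14.0) 59.63672161102295
the job is handed in; nothing more can be done
None
```

I pressed the lid shut, turned the screw backward until it dropped into its thread, then turned it forward one turn (the cap sank 5.0 mm) and handed the job in at about 37.6 s with the sleeve still gripped; the verdict was not shown.

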